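# Clip the spatula into its spring holder

### The job

Put the spatula that lies in front of you (not the one far back) away in the clip stand: lay its round handle over the two blue spring clips with the red head sticking out past the end of the stand that has the two red dots, and press it down gently until both clips have snapped around it and it is fully home on the seats. Do not force it once it is home, let go of it, and leave the jar, mug and tape roll where they are.

Things in the scene. Friction and masses are not known exactly. Their poses are not given: they have to be found in the camera images.
- spatula: Silicone spatula, 284 mm long, about 70 g, lying flat: white round handle, 12 mm diameter, from local x = -142 mm to +71 mm, axis 6 mm above the underside; flat red head (80 x 50 x 10 mm) from x = +62 to +142 mm. Origin: centre of the underside; x points along the handle to the head, z up.
- spatula_grip (a point): Point on the handle's axis, 78 mm from where the red head begins and 16 mm from the middle of the spatula towards the handle's end: the point of the handle to be placed midway between the two clips (12 mm to either side will do). A good place to grip.
- spatula_head (a point): Middle of the spatula's red head.
- stand: Clip stand, fixed to the table: dark base plate 100 (x) x 190 (y) x 10 mm, two red dots at its -y end. Two sleeves carry a bar along y (30 x 136 mm) with two blue spring clips at y = -52 and +52 mm, each 14 mm wide. Seated, the handle's axis runs along the stand's y axis at x = 0. Origin: centre of the base's underside; z up.
- stand_mid (a point): Centre of the base plate's top face, midway between the clips in plan. The bar above it is clamped at an unknown height that differs every time: the axis of a seated handle is anywhere from 110 to 170 mm above this point. Between the clips the bar's top lies 34 mm below the seated axis, so there is room for finger tips beside and below the handle.
- clip_right (a point): Point on the base plate's top straight below the clip at the red-dotted (-y) end. The clip's mouth flares to 30 mm; its tips stand 18 mm above the seated handle axis. The throat between its lips is 8 mm wide at rest; the handle (12 mm) touches the lips with its axis 12 mm above the seated one, spreads them, and snaps past about 6 mm above it.
- clip_left (a point): The same below the clip at the +y end. Pressing both clips in together takes roughly 7 to 12 N; the force drops as they snap, and about 1 mm below the seated height the handle meets hard seats, where force climbs steeply. A small orange sprung pad in each clip pushes a clipped handle up against the lips with about 1.5 N, so an unclipped handle comes back up. More than 28 N between spatula and stand is too much.
- jar: Green storage jar with wooden lid, 97 mm wide, 130 mm high; bystander. Origin: centre of its underside.
- mug: White spotted mug, 82 mm wide, 91 mm high; bystander. Origin: centre of its underside.
- tape: Roll of tan tape lying flat, 104 mm wide, 25 mm high; bystander. Origin: centre of its underside.

How it is judged:
On the way, in this order (a step that is already met when the one before it is completed fails the run):
1. the spatula has been picked up off the table (height (world z) of spatula_grip above 0.05 m), for 0.2 s.
2. the handle is pressed home in both clips (contact force between spatula and seat_right_c0 above 1.1 N and contact force between spatula and seat_left_c0 above 1.1 N), for 0.2 s.
At the end, for the whole second after the job is handed in: The handle is snapped into both clips, pushing on each orange sprung pad with over 1.1 N, along the stand's y axis within 0.06 rad, its grip point midway between the clips within 4 mm across and 14 mm along, the red head past the red-dotted end; at rest and released (all of step 2 and x of spatula_grip in the frame of stand between -0.004 and 0.004 m and y of spatula_grip in the frame of stand between -0.014 and 0.014 m and z of spatula_grip in the frame of stand above 0.11 m and angle between the x axis of spatula and the y axis of stand, either way round below 0.06 rad and y of spatula_head in the frame of stand below -0.09 m and linear speed of spatula below 0.02 m/s and contact force between spatula and the fingers below 0.1 N); the robot touches nothing.
It fails at once if the spatula was forced against the stand (more than 28 N) (contact force between spatula and stand above 28 N).
It fails at once if the jar was disturbed (moved more than 20 mm) (distance of jar from where it was at the start of the episode above 0.02 m).
It fails at once if the mug was disturbed (moved more than 20 mm) (distance of mug from where it was at the start of the episode above 0.02 m).
It fails at once if the tape roll was disturbed (moved more than 20 mm) (distance of tape from where it was at the start of the episode above 0.02 m).
It also fails if it takes over 48 s, if anything falls off the work surface, if the arm or the gripper's body presses on something with over 40 N, if the wrist force passes 120 N, or if a joint passes its speed limit or range.

### The arm

A 6-joint arm with a two-finger parallel gripper is mounted at the origin on a cart in front of the work surface, level with it; the furniture and walls round the work are solid. World frame = base frame: x ahead of the robot, y to its left, z up, the work surface at z = 0. Lengths are in m, angles in rad, forces in N, time in s.
With the tool pointing down it reaches from about 0.325 to 0.85 m from the base axis. Payload 4.4 kg.
Tool frame: the origin (TCP) lies at the centre of the arm's flange, where the gripper is bolted on; the fingertips stand 199 mm ahead of it and the grasp point (between the pads) lies r.grip_depth ahead of it (r.grip_depth is the distance from the TCP to the grasp point, in m); z points along the fingers, y is the line along which they close (so a half turn about z gives the same grasp; the last joint's range is limited). The gripper opens to 94 mm and grips with 3 to 60 N. Pads are 16 mm wide; open, the fingers measure 119 mm over their backs; the gripper's body (75 mm by 177 mm) begins 78 mm behind the grasp point.
Start: joints at [1.032, 0.207, 1.542, -0, 1.393, -0.15], TCP at [0.217, 0.532, 0.405] pointing down, gripper open.
Joint ranges: [-2.73, 2.73], [-0.86, 2.22], [0.23, 2.46], [-1.11, 4.25], [0.08, 2.63], [-2.82, 2.82]. Speed limits (rad/s): [2.79, 2.79, 3.14, 3.14, 3.14, 3.14].

### API

Orientations are given as [roll, pitch, yaw] about the fixed x, y, z axes, in that order (R = Rz(yaw) Ry(pitch) Rx(roll)).
In Python, from workcell import r, imaging, workorder gives the robot as it stands.
- The arm moves only by the tool carry_out, never from a script. Its argument "commands" is a list of rows, each an object with "jaw": the closure, from -1 (fully open) to 1 (shut); "linear": the shift along the tool's x, y, z in m, a list of three; "angular": the turn, a rotation vector about the tool's x, y, z in degrees, a list of three. A call has exactly 5 rows; each row is the pose to reach, as a shift and turn from the pose commanded when the call began, along the tool's axes at that moment; what a row does not reach only later rows make up. A row lasts 1/8 s, in which the tool goes at most 62.5 mm and 10.7 degrees, less where a joint would pass 70% of its speed; a pose out of reach is approached as far as the arm can. A call with a gripper value outside its range is refused whole. The fingers move at their own pace and stop on an object; the grip force is fixed at half the most. Time passes only in rows, so rows that repeat a pose let the fingers close, or fill a call up. It gives the time, the measured TCP pose, the force, the opening and the grip force at its end, in the units of the state.
- r.get_obs(): the state, without advancing time (a new reading comes with each control period).
- imaging.grab_frame(name): name is "scene" or "top" or "wrist"; returns the picture (420x560x3 uint8, blue, green, red); there is no depth.
- imaging.camera_params(name): a dict with "mtx" (3x3 intrinsics, pixels), "origin" and "attitude" of the camera in the world; the wrist camera has in their place "T_tool_cam" (4x4, takes a point from camera to tool coordinates, whose origin is the TCP and whose axes are the flange's). Camera axes: x right, y down, z forward; pixel columns grow to the right and rows downward; lengths in m; the calibration is good to about 2 mm. A picture is of the moment at which its call begins: read the wrist's pose just before it. camera_params takes no time and is no camera call.
- workorder.sign_off(): hands the job in; it is judged then, once.
The state is a dict: "t": time; "joint_pos": joint angles; "qd": joint speeds; "joint_efforts": joint torques, N m; "position": TCP position; "ee_rot": TCP orientation; "contact_force": force on the tool from outside, world axes, zero at the start; "moment": the same for the moment, N m; "width": opening from 0.0 (shut) to 1.0 (fully open); "grip_force": force on a finger pad.
Only numpy, scipy, OpenCV 4.12 (cv2) and the standard library are available. Lean on these libraries where they do the work, as an engineer would, in place of code of your own. Each camera call takes 0.05 s, during which the arm holds its last target. There are 200 camera calls.

## Working session

There is one attempt and no reset: what is moved stays moved. The work goes in short steps, Python scripts to look and compute and a tool call to move; the robot and the scene stay as the last step left them, time stands still between calls to the robot, and variables do not carry over. Pictures are saved under pics/ and viewed, at most 10 in all, crops included, and the job is handed in when it is done.

Besides the shell and the picture viewer there is one more tool, called after "Request:" by a JSON object that holds its "fn" and its "kwargs", one argument or row to a line. carry_out: Moves the arm, as the interface text tells. Its arguments: {"type":"object","properties":{"commands":{"type":"array","items":{"type":"object","properties":{"jaw":{"type":"number"},"linear":{"type":"array","items":{"type":"number"}},"angular":{"type":"array","items":{"type":"number"}}}}}},"required":["commands"]}

```bash
mkdir -p pics; cat > h.py <<'E'
import numpy as np,cv2
from workcell import r,imaging,workorder
from scipy.spatial.transform import Rotation as R
def cam(n,obs=None):
    p=imaging.camera_params(n);K=np.array(p["mtx"])
    if n=="wrist":
        o=obs or r.get_obs();T=np.eye(4);T[:3,:3]=R.from_euler("xyz",o["ee_rot"]).as_matrix();T[:3,3]=o["position"]
        T=T@np.array(p["T_tool_cam"]);return K,T[:3,3],T[:3,:3]
    a=np.array(p["attitude"]);
    return K,np.array(p["origin"]),(a if a.shape==(3,3) else R.from_euler("xyz",a).as_matrix())
def ray(c,uv):
    K,o,A=c;d=A@np.linalg.solve(K,[uv[0],uv[1],1.]);return o,d/np.linalg.norm(d)
def onz(c,uv,z):
    o,d=ray(c,uv);return o+d*(z-o[2])/d[2]
def proj(c,p):
    K,o,A=c;q=K@(A.T@(np.array(p)-o));return q[:2]/q[2]
E
python3 - <<'E'
from h import *
print(r.get_obs(),r.grip_depth)
for n in("top","scene","wrist"):
    print(n,imaging.camera_params(n)); cv2.imwrite(f"pics/{n}0.png",imaging.grab_frame(n))
E
```

```text
{'t': 0.0, 'joint_pos': array([ 1.03252417e+00,  2.07410482e-01,  1.54291112e+00, -3.17178529e-05,
        1.39346041e+00, -1.50502794e-01]), 'qd': array([ 0.00036877,  0.00023487, -0.00063769,  0.00069529, -0.00091247,
        0.00077457]), 'joint_efforts': array([ 1.01423288e-03, -3.70864856e+01, -2.81423843e+01,  6.98156585e-02,
        3.59181839e-02, -1.73446542e-04]), 'position': array([0.21725798, 0.53200157, 0.40351602]), 'ee_rot': array([-3.13942336e+00, -2.97407908e-04,  2.75382860e+00]), 'contact_force': array([-1.11645367, -0.70807101, -0.69805553]), 'moment': array([ 0.00308715, -0.00024612, -0.0160904 ]), 'grip_force': 0.0, 'width': 0.9974519109016391} 0.1804
top {'mtx': array([[543.57385147,   0.        , 283.22534318],
       [  0.        , 543.57385147, 208.4802046 ],
       [  0.        ,   0.        ,   1.        ]]), 'origin': array([ 0.36627334, -0.06471572,  1.47454299]), 'attitude': array([-3.00752474,  0.01218088, -1.59513736])}
scene {'mtx': array([[448.89825998,   0.        , 279.67705976],
       [  0.        , 448.89825998, 220.47214479],
       [  0.        ,   0.        ,   1.        ]]), 'origin': array([-0.33627777, -0.7156953 ,  0.71767861]), 'attitude': array([-2.11647714,  0.02259678, -0.96904871])}
wrist {'mtx': array([[317.07667218,   0.        , 280.3477476 ],
       [  0.        , 317.07667218, 211.24589365],
       [  0.        ,   0.        ,   1.        ]]), 'T_tool_cam': array([[-5.94214462e-04, -9.59069318e-01, -2.83170779e-01,
         8.31907201e-02],
       [ 9.99999624e-01, -7.48712839e-04,  4.37380133e-04,
         1.41208278e-05],
       [-6.31491463e-04, -2.83170412e-01,  9.59069403e-01,
         2.03886714e-02],
       [ 0.00000000e+00,  0.00000000e+00,  0.00000000e+00,
         1.00000000e+00]])}
```

View pics/top0.png

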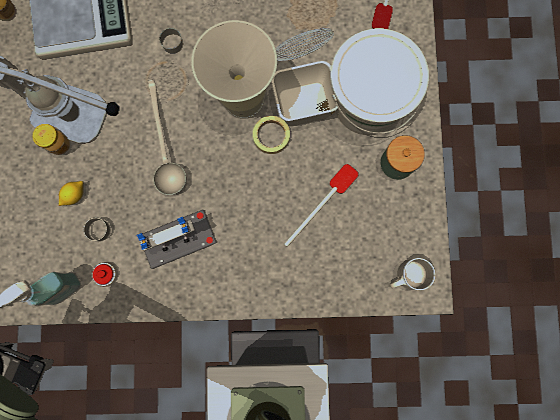

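View pics/scene0.png

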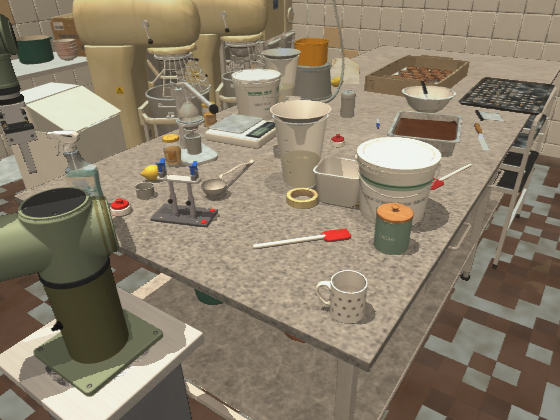

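The top view shows the spatula with its head at about (345,178) and its handle end at (287,244). The stand is at about (177,240), with red dots near (200,216) and (210,240) and blue clips near (143,241) and (185,225).

```bash
python3 - <<'E'
from h import *
def blobs(img,lo,hi,roi,amin=4):
    x0,y0,x1,y1=roi;h=cv2.cvtColor(img,cv2.COLOR_BGR2HSV)[y0:y1,x0:x1]
    m=cv2.inRange(h,lo,hi)
    if lo[0]==0: m|=cv2.inRange(h,(172,lo[1],lo[2]),(180,255,255))
    n,l,s,c=cv2.connectedComponentsWithStats(m)
    return [(tuple(np.round(c[i]+[x0,y0],1)),int(s[i,4])) for i in range(1,n) if s[i,4]>=amin],m
t=cv2.imread("pics/top0.png");s=cv2.imread("pics/scene0.png");ct,cs=cam("top"),cam("scene")
red=((0,150,80),(6,255,255));blue=((105,120,50),(130,255,255))
b,_=blobs(t,*red,(300,150,370,210),30);print("head",[(x,a,onz(ct,x,.006)) for x,a in b])
b,_=blobs(t,*red,(150,200,230,260));print("dots",[(x,a,onz(ct,x,.01)) for x,a in b])
print("blue top",blobs(t,*blue,(130,205,220,265))[0])
print("blue scene",blobs(s,*blue,(140,140,220,230))[0])
print("dots scene",blobs(s,*red,(150,190,230,230))[0])
print("dark base",)
# handle
h=cv2.cvtColor(t,cv2.COLOR_BGR2HSV)[165:255,275:345];m=cv2.inRange(h,(0,0,185),(180,40,255))
n,l,st,c=cv2.connectedComponentsWithStats(m);i=1+np.argmax(st[1:,4]);ys,xs=np.where(l==i);P=np.c_[xs+275,ys+165].astype(float)
print(st[i]);w=np.array([onz(ct,p,.008) for p in P])[:,:2];mu=w.mean(0);d=np.linalg.svd(w-mu,full_matrices=False)[2][0];k=(w-mu)@d
print("handle",mu,d,mu+d*k.min(),mu+d*k.max(),np.degrees(np.arctan2(d[1],d[0])))
# base
h=cv2.cvtColor(t,cv2.COLOR_BGR2HSV)[200:275,125:230]
cv2.imwrite("pics/crop.png",np.hstack([cv2.resize(t[195:275,125:230],None,fx=5,fy=5)[:, :], ]));cv2.imwrite("pics/crop2.png",cv2.resize(s[145:235,140:225],None,fx=6,fy=6))
E
```

```text
head [((np.float64(343.7), np.float64(178.2)), 478, array([ 0.64421804, -0.21954183,  0.006     ]))]
dots [((np.float64(199.5), np.float64(215.1)), 34, array([0.55195245, 0.17639026, 0.01      ])), ((np.float64(209.1), np.float64(239.6)), 33, array([0.48456286, 0.15065132, 0.01      ]))]
blue top [((np.float64(180.8), np.float64(220.4)), 39), ((np.float64(184.4), np.float64(229.1)), 33), ((np.float64(140.4), np.float64(236.5)), 40), ((np.float64(143.8), np.float64(245.3)), 31)]
blue scene [((np.float64(161.0), np.float64(163.9)), 58), ((np.float64(193.2), np.float64(166.8)), 53)]
dots scene [((np.float64(211.9), np.float64(209.9)), 14), ((np.float64(203.2), np.float64(221.3)), 17)]
dark base
[ 10  22  52  59 245]
handle [ 0.54285315 -0.12548355] [-0.73461622  0.67848287] [ 0.61896473 -0.1957793 ] [ 0.46650833 -0.05497238] 137.27479737598318
```

View pics/crop.png

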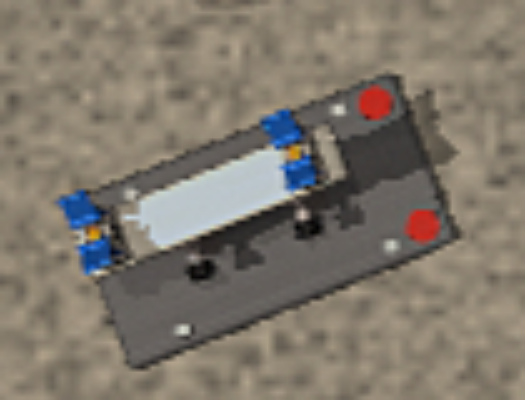

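View pics/crop2.png

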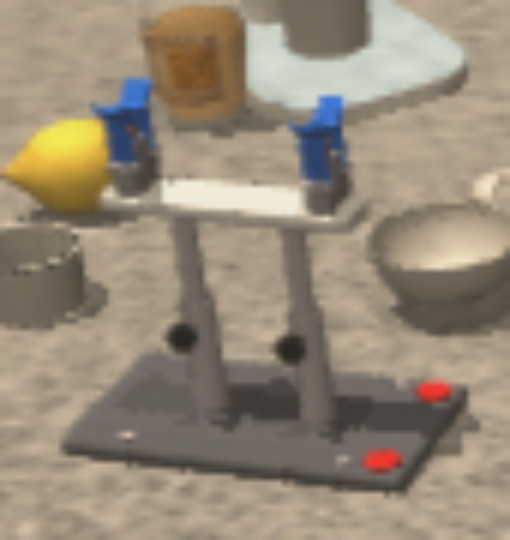

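The crops show the base corners at crop px (398,75), (460,237) and (135,367), and four blue lips with the orange pads between them. The clips stand well above the base.

```bash
python3 - <<'E'
from h import *
ct,cs=cam("top"),cam("scene")
C=[onz(ct,(125+u/5-.4,195+v/5-.4),.01)[:2] for u,v in((398,75),(460,237),(135,367))]
print(C,np.linalg.norm(C[0]-C[1]),np.linalg.norm(C[1]-C[2]))
y=(C[2]-C[1]);y/=np.linalg.norm(y);mid=(C[0]+C[2])/2
dm=(np.array([.55195,.17639])+[.48456,.15065])/2
print("mid",mid,"dotmid->",(mid-dm)@y,"ydir",y,np.degrees(np.arctan2(y[1],y[0])))
q=[np.array(a) for a in((180.8,220.4),(184.4,229.1),(140.4,236.5),(143.8,245.3))]
R_=(q[0]+q[1])/2;L_=(q[2]+q[3])/2
for z in np.arange(.12,.21,.01):
    a,b=onz(ct,R_,z)[:2],onz(ct,L_,z)[:2];e=(a+b)/2;v=b-a
    print(round(z,2),e,np.linalg.norm(v).round(4),np.degrees(np.arctan2(v[1],v[0])).round(1),"off mid along y",((e-mid)@y).round(4),"across",((e-mid)@[y[1],-y[0]]).round(4), "scene px",proj(cs,[*a,z]),proj(cs,[*b,z]))
o=r.get_obs();print(o["position"],o["ee_rot"])
M=R.from_euler("xyz",o["ee_rot"]).as_matrix();g=np.array([.559,-.1405,.006])
print("tool axes",M.round(3),"delta to hover 150 over grip",M.T@(g+[0,0,.15+.1804]-o["position"]))
E
```

```text
[array([0.56671208, 0.1635152 ]), array([0.4775592 , 0.13040835]), array([0.41204531, 0.30584959])] 0.09510152356735875 0.18727440102775747
mid [0.4893787  0.23468239] dotmid-> 0.07676766459340359 ydir [-0.34982835  0.93681382] 110.4768166846158
0.12 [0.4956805  0.25163353] 0.1084 110.5 off mid along y 0.0137 across 0.0118 scene px [193.54520051 181.64607945] [160.79498873 178.55901874]
0.13 [0.49472514 0.24929806] 0.1076 110.5 off mid along y 0.0118 across 0.0101 scene px [193.35952322 178.94556466] [160.68625489 175.91147577]
0.14 [0.49376978 0.24696259] 0.1068 110.5 off mid along y 0.01 across 0.0084 scene px [193.17193159 176.21720748] [160.57639136 173.23642606]
0.15 [0.49281443 0.24462712] 0.106 110.5 off mid along y 0.0081 across 0.0067 scene px [192.98239586 173.46057509] [160.46538043 170.53343869]
0.16 [0.49185907 0.24229165] 0.1052 110.5 off mid along y 0.0063 across 0.005 scene px [192.79088565 170.67522565] [160.35320404 167.80207369]
0.17 [0.49090371 0.23995618] 0.1044 110.5 off mid along y 0.0044 across 0.0033 scene px [192.59736996 167.86070808] [160.23984374 165.04188184]
0.18 [0.48994836 0.23762072] 0.1036 110.5 off mid along y 0.0026 across 0.0016 scene px [192.4018171  165.01656179] [160.12528069 162.25240434]
0.19 [0.488993   0.23528525] 0.1028 110.5 off mid along y 0.0007 across -0.0002 scene px [192.20419475 162.14231646] [160.00949564 159.43317262]
0.2 [0.48803764 0.23294978] 0.102 110.5 off mid along y -0.0012 across -0.0019 scene px [192.00446987 159.23749174] [159.89246894 156.58370808]
[0.21732727 0.53205849 0.40376707] [-3.13988508e+00 -2.16161739e-04  2.75378340e+00]
tool axes [[-0.926  0.378 -0.001]
 [ 0.378  0.926 -0.001]
 [ 0.    -0.002 -1.   ]] delta to hover 150 over grip [-0.57065014 -0.49329119  0.06808615]
```

Request:
{"fn": "carry_out", "kwargs": {
  "commands": [
    {"jaw": -1, "linear": [-0.045, -0.039, 0], "angular": [0, 0, 4]},
    {"jaw": -1, "linear": [-0.09, -0.078, 0], "angular": [0, 0, 8]},
    {"jaw": -1, "linear": [-0.135, -0.117, 0], "angular": [0, 0, 12]},
    {"jaw": -1, "linear": [-0.18, -0.156, 0], "angular": [0, 0, 16]},
    {"jaw": -1, "linear": [-0.225, -0.195, 0], "angular": [0, 0, 20.5]}
  ]
}}

```text
t: 0.78
position: [0.3523, 0.2649, 0.4045]
ee_rot: [3.141, 0.0, 2.394]
contact_force: [0.6, 0.2, 0.2]
width: 0.997
grip_force: 0.0
```

```bash
cat >> h.py <<'E'
def delta(target,yaw_y=None,o=None):
    "shift in tool axes to TCP target; and turn about tool z so tool y points at yaw_y deg"
    o=o or r.get_obs();M=R.from_euler("xyz",o["ee_rot"]).as_matrix()
    print("t",round(o["t"],2),"pos",o["position"].round(4),"ee",o["ee_rot"].round(4),"F",o["contact_force"].round(2),"w",round(o["width"],3),"grip",round(o["grip_force"],1))
    print("shift",(M.T@(np.array(target)-o["position"])).round(4))
    if yaw_y is not None:
        a=np.degrees(np.arctan2(M[1,1],M[0,1]));print("turn z",round((a-yaw_y+90)%180-90,2))
E
python3 -c "
from h import *
delta([.559,-.1405,.336],47.3)"
```

```text
t 0.78 pos [0.3523 0.2649 0.4045] ee [3.1414e+00 2.0000e-04 2.3940e+00] F [0.58 0.18 0.16] w 0.997 grip 0.0
shift [-0.4272 -0.1568  0.0686]
turn z -0.13
```

Request:
{"fn": "carry_out", "kwargs": {
  "commands": [
    {"jaw": -1, "linear": [-0.055, -0.02, 0]},
    {"jaw": -1, "linear": [-0.11, -0.04, 0]},
    {"jaw": -1, "linear": [-0.165, -0.06, 0]},
    {"jaw": -1, "linear": [-0.22, -0.08, 0.0]},
    {"jaw": -1, "linear": [-0.275, -0.1, 0.0]}
  ]
}}

```text
invalid input at $.commands[0]: expected keys jaw, linear, angular
```

Request:
{"fn": "carry_out", "kwargs": {
  "commands": [
    {"jaw": -1, "linear": [-0.05, -0.018, 0.02]},
    {"jaw": -1, "linear": [-0.1, -0.037, 0.04]},
    {"jaw": -1, "linear": [-0.152, -0.057, 0.069]},
    {"jaw": -1, "linear": [-0.152, -0.057, 0.069]},
    {"jaw": -1, "linear": [-0.152, -0.057, 0.069]}
  ]
}}

```text
invalid input at $.commands[0]: expected keys jaw, linear, angular
```

```bash
python3 - <<'E'
from h import *
o=r.get_obs();im=imaging.grab_frame("wrist");cv2.imwrite("pics/w1.png",im)
c=cam("wrist",o)
h=cv2.cvtColor(im,cv2.COLOR_BGR2HSV);m=cv2.inRange(h,(0,150,80),(6,255,255))|cv2.inRange(h,(172,150,80),(180,255,255))
n,l,s,cc=cv2.connectedComponentsWithStats(m);i=1+np.argmax(s[1:,4]);hd=onz(c,cc[i],.008);print("head",cc[i],s[i],hd)
w=cv2.inRange(h,(0,0,170),(180,50,255));n,l,s,cc=cv2.connectedComponentsWithStats(w)
for j in np.argsort(-s[1:,4])[:4]+1:
    ys,xs=np.where(l==j);W=np.array([onz(c,p,.008)[:2] for p in zip(xs[::3],ys[::3])]);mu=W.mean(0);d=np.linalg.svd(W-mu,full_matrices=False)[2][0];k=(W-mu)@d
    print(s[j],mu,np.degrees(np.arctan2(d[1],d[0])),mu+d*k.min(),mu+d*k.max(),"width sd",((W-mu)@[d[1],-d[0]]).std())
delta([.559,-.1405,.336],47.3)
E
```

```text
head [421.11137782 122.13346135] [ 396   97   52   51 2083] [0.40445813 0.43610749 0.008     ]
[   0   31   97  169 8362] [0.10590242 0.11301396] -56.704781820553784 [0.0581827 0.1856735] [0.15742975 0.03455683] width sd 0.02476706952067723
[344 299  41  39 768] [0.57429697 0.22198279] -62.82136317139671 [0.55680094 0.25605762] [0.58702876 0.19718666] width sd 0.011659235489036036
[  0 193  27  38 466] [0.14298658 0.00422969] 98.26015001320447 [ 0.1477755  -0.02875775] [0.13967631 0.02703177] width sd 0.006171220072419508
[392  93  52  58 329] [0.38704014 0.42953517] -68.91398144146096 [0.37614348 0.45779507] [0.39889013 0.39880288] width sd 0.012188330664487861
t 0.82 pos [0.3551 0.2602 0.4044] ee [-3.139   0.0057  2.3858] F [ 1.15 -1.88  0.19] w 1.0 grip 0.0
shift [-0.4228 -0.1515  0.0712]
turn z -0.61
```

View pics/w1.png

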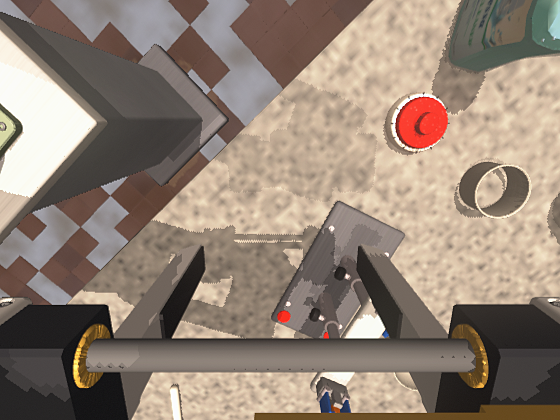

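The moves were refused because each row needs an angular key, so this view is still from above the stand: base at (340,270), red jar lid at (420,122). I'll resend them.

Request:
{"fn": "carry_out", "kwargs": {
  "commands": [
    {"jaw": -1, "linear": [-0.055, -0.02, 0], "angular": [0, 0, 0]},
    {"jaw": -1, "linear": [-0.11, -0.04, 0], "angular": [0, 0, 0]},
    {"jaw": -1, "linear": [-0.165, -0.06, 0], "angular": [0, 0, 0]},
    {"jaw": -1, "linear": [-0.22, -0.08, 0.0], "angular": [0, 0, 0]},
    {"jaw": -1, "linear": [-0.275, -0.1, 0.0], "angular": [0, 0, 0]}
  ]
}}

```text
t: 1.45
position: [0.4867, 0.0051, 0.4045]
ee_rot: [3.141, -0.0, 2.396]
contact_force: [0.8, 0.8, 0.6]
width: 1.001
grip_force: 0.0
```

Request:
{"fn": "carry_out", "kwargs": {
  "commands": [
    {"jaw": -1, "linear": [-0.05, -0.018, 0.02], "angular": [0, 0, 0]},
    {"jaw": -1, "linear": [-0.1, -0.037, 0.04], "angular": [0, 0, 0]},
    {"jaw": -1, "linear": [-0.152, -0.057, 0.069], "angular": [0, 0, 0]},
    {"jaw": -1, "linear": [-0.152, -0.057, 0.069], "angular": [0, 0, 0]},
    {"jaw": -1, "linear": [-0.152, -0.057, 0.069], "angular": [0, 0, 0]}
  ]
}}

```text
t: 2.08
position: [0.559, -0.1379, 0.3352]
ee_rot: [-3.142, -0.002, 2.396]
contact_force: [1.0, 0.7, 0.7]
width: 1.002
grip_force: 0.0
```

```bash
cat > look.py <<'E'
from h import *
import sys
o=r.get_obs();im=imaging.grab_frame("wrist");cv2.imwrite("pics/%s.png"%sys.argv[1],im)
c=cam("wrist",o)
h=cv2.cvtColor(im,cv2.COLOR_BGR2HSV);m=cv2.inRange(h,(0,150,80),(6,255,255))|cv2.inRange(h,(172,150,80),(180,255,255))
n,l,s,cc=cv2.connectedComponentsWithStats(m);i=1+np.argmax(s[1:,4]);hd=onz(c,cc[i],.008);print("head",cc[i],s[i],hd)
w=cv2.inRange(h,(0,0,170),(180,50,255));n,l,s,cc=cv2.connectedComponentsWithStats(w)
for j in np.argsort(-s[1:,4])[:4]+1:
    ys,xs=np.where(l==j);W=np.array([onz(c,p,.008)[:2] for p in zip(xs[::3],ys[::3])]);mu=W.mean(0);d=np.linalg.svd(W-mu,full_matrices=False)[2][0];k=(W-mu)@d
    print(s[j],mu,np.degrees(np.arctan2(d[1],d[0])),mu+d*k.min(),mu+d*k.max(),"width sd",((W-mu)@[d[1],-d[0]]).std())
delta([.559,-.1405,.336],47.3,o)
E
python3 look.py w2
```

```text
head [276.74809741 306.48592085] [ 255  274   45   64 2628] [ 0.64191078 -0.21997386  0.008     ]
[ 271   70   11  172 1496] [ 0.5167202  -0.10383727] -42.550460700407264 [ 0.46487371 -0.05624465] [ 0.58452553 -0.16607936] width sd 0.0025542994972332666
[547 298  13   4  39] [0.84157604 0.00843059] 40.92514583040137 [0.83756254 0.0049509 ] [0.84615108 0.01239713] width sd 0.0011858210214128382
[553 284   7  13  14] [0.83275777 0.0174467 ] -55.07949187382515 [0.82887612 0.02300667] [0.83679132 0.01166916] width sd 0.0002486416458572437
[  6 299   6   2   6] [ 0.43433447 -0.43040378] 47.211991284763556 [ 0.43321692 -0.43161114] [ 0.43545203 -0.42919642] width sd 9.341261820843456e-20
t 2.08 pos [ 0.559  -0.1379  0.3352] ee [-3.1416e+00 -1.7000e-03  2.3957e+00] F [1.01 0.71 0.71] w 1.002 grip 0.0
shift [-0.0017 -0.0019 -0.0008]
turn z -0.04
```

View pics/w2.png

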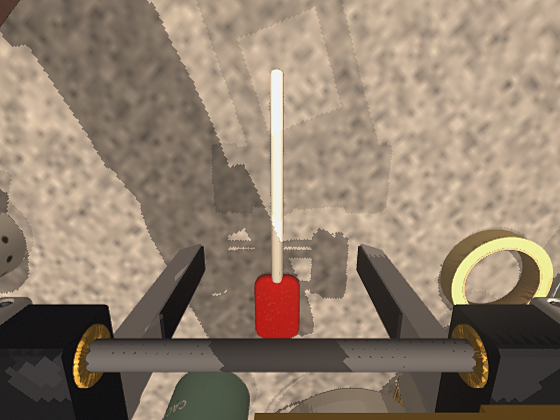

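The wrist view shows the handle vertical along column 277, from row 70 to row 285, with the head at (277,306). That leaves it about 4 mm off centre along tool y. I'll descend.

Request:
{"fn": "carry_out", "kwargs": {
  "commands": [
    {"jaw": -1, "linear": [0, -0.004, 0.04], "angular": [0, 0, 0]},
    {"jaw": -1, "linear": [0, -0.004, 0.08], "angular": [0, 0, 0]},
    {"jaw": -1, "linear": [0, -0.004, 0.11], "angular": [0, 0, 0]},
    {"jaw": -1, "linear": [0, -0.004, 0.125], "angular": [0, 0, 0]},
    {"jaw": -1, "linear": [0, -0.004, 0.132], "angular": [0, 0, 0]}
  ]
}}

```text
t: 2.75
position: [0.5567, -0.1404, 0.2042]
ee_rot: [3.141, 0.001, 2.397]
contact_force: [-0.6, -0.0, 1.4]
width: 1.001
grip_force: 0.0
```

Request:
{"fn": "carry_out", "kwargs": {
  "commands": [
    {"jaw": 1, "linear": [0, 0, 0.0], "angular": [0, 0, 0]},
    {"jaw": 1, "linear": [0, 0, 0], "angular": [0, 0, 0]},
    {"jaw": 1, "linear": [0, 0, 0], "angular": [0, 0, 0]},
    {"jaw": 1, "linear": [0, 0, 0], "angular": [0, 0, 0]},
    {"jaw": 1, "linear": [0, 0, 0], "angular": [0, 0, 0]}
  ]
}}

```text
t: 3.38
position: [0.5565, -0.1414, 0.2038]
ee_rot: [3.141, 0.0, 2.396]
contact_force: [0.3, -0.4, -0.4]
width: 0.505
grip_force: 0.0
```

Request:
{"fn": "carry_out", "kwargs": {
  "commands": [
    {"jaw": 0, "linear": [0, 0, 0.0015], "angular": [0, 0, 0]},
    {"jaw": 0.3, "linear": [0, 0, 0.003], "angular": [0, 0, 0]},
    {"jaw": 1, "linear": [0, 0, 0.003], "angular": [0, 0, 0]},
    {"jaw": 1, "linear": [0, 0, 0.003], "angular": [0, 0, 0]},
    {"jaw": 1, "linear": [0, 0, 0.003], "angular": [0, 0, 0]}
  ]
}}

```text
t: 4.0
position: [0.5565, -0.1413, 0.2007]
ee_rot: [3.142, 0.0, 2.396]
contact_force: [0.6, 1.0, 0.1]
width: 0.123
grip_force: 30.0
```

Request:
{"fn": "carry_out", "kwargs": {
  "commands": [
    {"jaw": 1, "linear": [0, 0, 0.0], "angular": [0, 0, 0]},
    {"jaw": 1, "linear": [0, 0, 0], "angular": [0, 0, 0]},
    {"jaw": 1, "linear": [0, 0, 0], "angular": [0, 0, 0]},
    {"jaw": 1, "linear": [0, 0, 0], "angular": [0, 0, 0]},
    {"jaw": 1, "linear": [0, 0, 0], "angular": [0, 0, 0]}
  ]
}}

```text
t: 4.62
position: [0.5565, -0.1413, 0.2007]
ee_rot: [3.142, 0.0, 2.396]
contact_force: [0.1, -0.4, 1.1]
width: 0.118
grip_force: 30.0
```

Request:
{"fn": "carry_out", "kwargs": {
  "commands": [
    {"jaw": 1, "linear": [0, 0, -0.02], "angular": [0, 0, 0]},
    {"jaw": 1, "linear": [0, 0, -0.06], "angular": [0, 0, 0]},
    {"jaw": 1, "linear": [0, 0, -0.11], "angular": [0, 0, 0]},
    {"jaw": 1, "linear": [0, 0, -0.16], "angular": [0, 0, 0]},
    {"jaw": 1, "linear": [0, 0, -0.21], "angular": [0, 0, 0]}
  ]
}}

```text
t: 5.25
position: [0.556, -0.1411, 0.4137]
ee_rot: [3.141, 0.001, 2.396]
contact_force: [1.1, -0.2, -0.1]
width: 0.12
grip_force: 30.0
```

```bash
python3 -c "
from h import *
delta([.490,.237,.441],20.5)"
```

```text
t 5.25 pos [ 0.556  -0.1411  0.4137] ee [3.1412e+00 1.2000e-03 2.3960e+00] F [ 1.14 -0.24 -0.12] w 0.12 grip 30.0
shift [ 0.305   0.233  -0.0276]
turn z 26.78
```

Request:
{"fn": "carry_out", "kwargs": {
  "commands": [
    {"jaw": 1, "linear": [0.038, 0.029, -0.01], "angular": [0, 0, 3.3]},
    {"jaw": 1, "linear": [0.076, 0.058, -0.02], "angular": [0, 0, 6.6]},
    {"jaw": 1, "linear": [0.114, 0.087, -0.0276], "angular": [0, 0, 10]},
    {"jaw": 1, "linear": [0.152, 0.116, -0.0276], "angular": [0, 0, 13.3]},
    {"jaw": 1, "linear": [0.19, 0.145, -0.0276], "angular": [0, 0, 16.7]}
  ]
}}

```text
t: 5.88
position: [0.5144, 0.0956, 0.44]
ee_rot: [3.14, 0.001, 2.102]
contact_force: [0.6, 0.2, -0.3]
width: 0.12
grip_force: 30.0
```

```bash
python3 -c "
from h import *
delta([.490,.237,.441],20.5)"
```

```text
t 5.88 pos [0.5144 0.0956 0.44  ] ee [3.1397e+00 1.0000e-03 2.1024e+00] F [ 0.63  0.18 -0.3 ] w 0.12 grip 30.0
shift [ 0.1343  0.0506 -0.0011]
turn z 9.96
```

Request:
{"fn": "carry_out", "kwargs": {
  "commands": [
    {"jaw": 1, "linear": [0.035, 0.013, 0], "angular": [0, 0, 3]},
    {"jaw": 1, "linear": [0.075, 0.028, 0], "angular": [0, 0, 6]},
    {"jaw": 1, "linear": [0.11, 0.041, 0], "angular": [0, 0, 9]},
    {"jaw": 1, "linear": [0.132, 0.05, 0], "angular": [0, 0, 10]},
    {"jaw": 1, "linear": [0.132, 0.05, 0], "angular": [0, 0, 10]}
  ]
}}

```text
t: 6.5
position: [0.4904, 0.2345, 0.4394]
ee_rot: [3.14, 0.0, 1.933]
contact_force: [-0.4, 0.4, -1.3]
width: 0.126
grip_force: 30.0
```

```bash
python3 - <<'E'
from h import *
delta([.490,.237,.441],20.5)
im={n:imaging.grab_frame(n) for n in("top","scene","wrist")}
for n in im: cv2.imwrite(f"pics/{n}3.png",im[n])
a=cv2.resize(im["scene"][110:230,120:270],None,fx=4,fy=4)
b=im["wrist"]
cv2.imwrite("pics/c3.png",cv2.resize(np.hstack([cv2.resize(a,(525,420)),b]),(800,310)))
cv2.imwrite("pics/t3.png",cv2.resize(im["top"][160:290,90:260],None,fx=4,fy=4))
for n,roi in(("scene",(140,120,240,230)),("wrist",(0,0,560,420)),("top",(120,190,230,270))):
    x0,y0,x1,y1=roi;h=cv2.cvtColor(im[n],cv2.COLOR_BGR2HSV)[y0:y1,x0:x1]
    N,l,s,c=cv2.connectedComponentsWithStats(cv2.inRange(h,(105,120,50),(130,255,255)))
    print(n,[(c[i].round(1)+[x0,y0],s[i]) for i in range(1,N) if s[i,4]>8])
E
```

```text
t 6.5 pos [0.4904 0.2345 0.4394] ee [3.1404e+00 1.0000e-04 1.9331e+00] F [-0.42  0.4  -1.32] w 0.126 grip 30.0
shift [ 0.0025  0.0005 -0.0016]
turn z 0.26
scene [(array([161. , 164.1]), array([16, 38,  9, 14, 59], dtype=int32)), (array([193.3, 167.2]), array([49, 41,  8, 14, 57], dtype=int32))]
wrist [(array([261.6, 156.5]), array([255, 145,  14,  22, 268], dtype=int32)), (array([299.4, 156.7]), array([292, 145,  15,  22, 266], dtype=int32))]
top [(array([184.5, 229. ]), array([61, 36,  7,  7, 32], dtype=int32))]
```

View pics/c3.png

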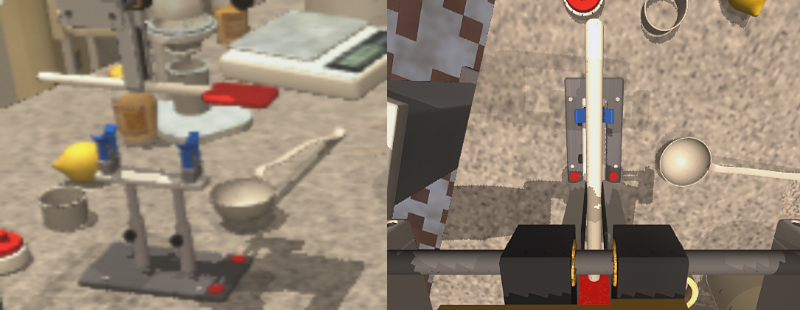

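The views show the spatula level above the clips, pointing correctly with the red head past the dots. In the wrist view the left clip's lips are at u=261.6 and 299.4, row 156, centred on the tool plane. Next I'll check the handle angle, the dots and the clip height.

```bash
python3 - <<'E'
from h import *
im=cv2.imread("pics/wrist3.png");o=r.get_obs();c=cam("wrist",o);ct=cam("top");cs=cam("scene")
h=cv2.cvtColor(im,cv2.COLOR_BGR2HSV)
m=cv2.inRange(h,(0,150,80),(6,255,255))|cv2.inRange(h,(172,150,80),(180,255,255))
N,l,s,cc=cv2.connectedComponentsWithStats(m)
D=[cc[i] for i in range(1,N) if 20<s[i,4]<300 and 200<cc[i][1]<280]
for d in D: print("dot",d,onz(c,d,.01))
w=cv2.inRange(h,(0,0,150),(180,60,255))
for v in range(40,250,30):
    xs=np.where(w[v,260:300])[0]+260
    if len(xs):print(v,xs.min(),xs.max(),(xs.min()+xs.max())/2)
def tri(rs):
    A=sum(np.eye(3)-np.outer(d,d) for _,d in rs);b=sum((np.eye(3)-np.outer(d,d))@q for q,d in rs);return np.linalg.solve(A,b)
rt,rs_,rw=ray(ct,(142.1,240.9)),ray(cs,(161,164.1)),ray(c,(280.5,156.6))
print("left clip t+w",tri([rt,rw]),"t+s",tri([rt,rs_]),"all",tri([rt,rs_,rw]))
print("right t+s",tri([ray(ct,(182.6,224.75)),ray(cs,(193.2,167))]))
E
```

```text
dot [253.97709924 238.54198473] [0.48408598 0.14798184 0.01      ]
dot [306.28346457 238.59055118] [0.55162659 0.17317062 0.01      ]
40 260 299 279.5
70 260 299 279.5
100 260 299 279.5
130 272 289 280.5
160 272 288 280.0
190 265 294 279.5
220 266 295 280.5
left clip t+w [0.47149594 0.28481584 0.18485198] t+s [0.47317014 0.28717258 0.17323181] all [0.47224427 0.2852336  0.17481579]
right t+s [0.50957359 0.18981656 0.17287827]
```

Request:
{"fn": "carry_out", "kwargs": {
  "commands": [
    {"jaw": 1, "linear": [0.001, 0, 0.012], "angular": [0, 0, 0]},
    {"jaw": 1, "linear": [0.002, 0, 0.025], "angular": [0, 0, 0]},
    {"jaw": 1, "linear": [0.002, 0, 0.038], "angular": [0, 0, 0]},
    {"jaw": 1, "linear": [0.002, 0, 0.046], "angular": [0, 0, 0]},
    {"jaw": 1, "linear": [0.002, 0, 0.05], "angular": [0, 0, 0]}
  ]
}}

```text
t: 7.28
position: [0.4903, 0.235, 0.3872]
ee_rot: [-3.14, -0.0, 1.93]
contact_force: [0.3, -0.4, -0.0]
width: 0.122
grip_force: 30.0
```

Request:
{"fn": "carry_out", "kwargs": {
  "commands": [
    {"jaw": 1, "linear": [0, 0, 0.001], "angular": [0, 0, 0]},
    {"jaw": 1, "linear": [0, 0, 0.002], "angular": [0, 0, 0]},
    {"jaw": 1, "linear": [0, 0, 0.003], "angular": [0, 0, 0]},
    {"jaw": 1, "linear": [0, 0, 0.004], "angular": [0, 0, 0]},
    {"jaw": 1, "linear": [0, 0, 0.005], "angular": [0, 0, 0]}
  ]
}}

```text
t: 7.9
position: [0.4905, 0.2351, 0.3833]
ee_rot: [3.141, 0.0, 1.93]
contact_force: [0.3, -0.3, -0.8]
width: 0.124
grip_force: 30.0
```

Request:
{"fn": "carry_out", "kwargs": {
  "commands": [
    {"jaw": 1, "linear": [0, 0, 0.001], "angular": [0, 0, 0]},
    {"jaw": 1, "linear": [0, 0, 0.002], "angular": [0, 0, 0]},
    {"jaw": 1, "linear": [0, 0, 0.003], "angular": [0, 0, 0]},
    {"jaw": 1, "linear": [0, 0, 0.004], "angular": [0, 0, 0]},
    {"jaw": 1, "linear": [0, 0, 0.005], "angular": [0, 0, 0]}
  ]
}}

```text
t: 8.52
position: [0.4904, 0.2351, 0.3782]
ee_rot: [-3.142, -0.0, 1.93]
contact_force: [0.2, -0.1, -1.2]
width: 0.118
grip_force: 30.0
```

```bash
python3 - <<'E'
from h import *
delta([.490,.237,.441],20.5)
im={n:imaging.grab_frame(n) for n in("scene","wrist")}
a=cv2.resize(im["scene"][130:220,140:240],(466,420),interpolation=cv2.INTER_CUBIC);b=im["wrist"][100:200,230:330]
cv2.imwrite("pics/c4.png",cv2.resize(np.hstack([a,cv2.resize(b,(420,420))]),(800,379)))
E
```

```text
t 8.53 pos [0.4904 0.2351 0.3782] ee [-3.1416 -0.      1.93  ] F [ 0.2  -0.11 -1.15] w 0.118 grip 30.0
shift [ 0.0019  0.0002 -0.0628]
turn z 0.08
```

View pics/c4.png

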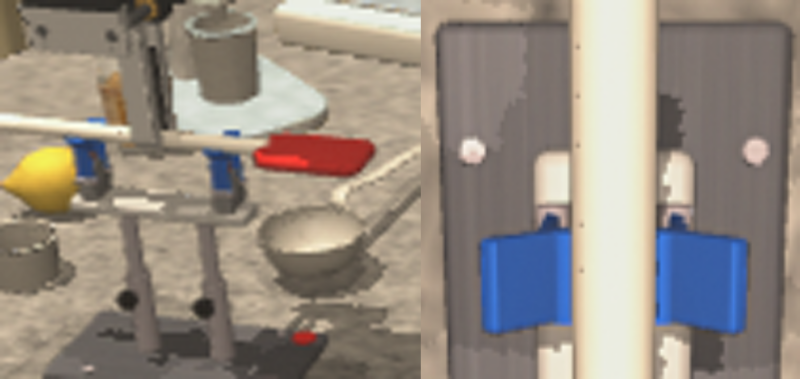

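The handle sits centred in the flared mouths of both clips, with no contact yet. I'll keep going down slowly.

Request:
{"fn": "carry_out", "kwargs": {
  "commands": [
    {"jaw": 1, "linear": [0, 0, 0.001], "angular": [0, 0, 0]},
    {"jaw": 1, "linear": [0, 0, 0.002], "angular": [0, 0, 0]},
    {"jaw": 1, "linear": [0, 0, 0.003], "angular": [0, 0, 0]},
    {"jaw": 1, "linear": [0, 0, 0.004], "angular": [0, 0, 0]},
    {"jaw": 1, "linear": [0, 0, 0.004], "angular": [0, 0, 0]}
  ]
}}

```text
t: 9.25
position: [0.4906, 0.2352, 0.3757]
ee_rot: [3.14, 0.0, 1.93]
contact_force: [-1.9, -1.1, 6.3]
width: 0.122
grip_force: 30.0
```

Request:
{"fn": "carry_out", "kwargs": {
  "commands": [
    {"jaw": 1, "linear": [0, 0, 0.0005], "angular": [0, 0, 0]},
    {"jaw": 1, "linear": [0, 0, 0.001], "angular": [0, 0, 0]},
    {"jaw": 1, "linear": [0, 0, 0.0015], "angular": [0, 0, 0]},
    {"jaw": 1, "linear": [0, 0, 0.002], "angular": [0, 0, 0]},
    {"jaw": 1, "linear": [0, 0, 0.002], "angular": [0, 0, 0]}
  ]
}}

```text
t: 9.88
position: [0.4907, 0.2352, 0.3747]
ee_rot: [3.139, 0.0, 1.93]
contact_force: [-3.5, -1.6, 8.7]
width: 0.121
grip_force: 30.0
```

Request:
{"fn": "carry_out", "kwargs": {
  "commands": [
    {"jaw": 1, "linear": [0, 0, 0.0005], "angular": [0, 0, 0]},
    {"jaw": 1, "linear": [0, 0, 0.001], "angular": [0, 0, 0]},
    {"jaw": 1, "linear": [0, 0, 0.0015], "angular": [0, 0, 0]},
    {"jaw": 1, "linear": [0, 0, 0.0015], "angular": [0, 0, 0]},
    {"jaw": 1, "linear": [0, 0, 0.0015], "angular": [0, 0, 0]}
  ]
}}

```text
t: 10.5
position: [0.4907, 0.2352, 0.373]
ee_rot: [3.139, 0.0, 1.93]
contact_force: [-4.0, -1.7, 9.3]
width: 0.123
grip_force: 30.0
```

Request:
{"fn": "carry_out", "kwargs": {
  "commands": [
    {"jaw": 1, "linear": [0, -0.0005, 0], "angular": [0, 0, 0]},
    {"jaw": 1, "linear": [0, -0.001, 0.0005], "angular": [0, 0, 0]},
    {"jaw": 1, "linear": [0, -0.001, 0.001], "angular": [0, 0, 0]},
    {"jaw": 1, "linear": [0, -0.001, 0.001], "angular": [0, 0, 0]},
    {"jaw": 1, "linear": [0, -0.001, 0.001], "angular": [0, 0, 0]}
  ]
}}

```text
t: 11.12
position: [0.4901, 0.2349, 0.3719]
ee_rot: [3.138, 0.0, 1.93]
contact_force: [-1.1, -0.9, 5.9]
width: 0.122
grip_force: 30.0
```

Request:
{"fn": "carry_out", "kwargs": {
  "commands": [
    {"jaw": 1, "linear": [0, 0, 0.0005], "angular": [0, 0, 0]},
    {"jaw": 1, "linear": [0, 0, 0.001], "angular": [0, 0, 0]},
    {"jaw": 1, "linear": [0, 0, 0.0015], "angular": [0, 0, 0]},
    {"jaw": 1, "linear": [0, 0, 0.002], "angular": [0, 0, 0]},
    {"jaw": 1, "linear": [0, 0, 0.002], "angular": [0, 0, 0]}
  ]
}}

```text
t: 11.75
position: [0.49, 0.2349, 0.3689]
ee_rot: [3.139, 0.0, 1.93]
contact_force: [0.6, -0.4, 3.6]
width: 0.121
grip_force: 30.0
```

Request:
{"fn": "carry_out", "kwargs": {
  "commands": [
    {"jaw": 1, "linear": [0, 0, 0.0005], "angular": [0, 0, 0]},
    {"jaw": 1, "linear": [0, 0, 0.001], "angular": [0, 0, 0]},
    {"jaw": 1, "linear": [0, 0, 0.0015], "angular": [0, 0, 0]},
    {"jaw": 1, "linear": [0, 0, 0.0015], "angular": [0, 0, 0]},
    {"jaw": 1, "linear": [0, 0, 0.0015], "angular": [0, 0, 0]}
  ]
}}

```text
t: 12.38
position: [0.4897, 0.2348, 0.3661]
ee_rot: [3.141, -0.0, 1.93]
contact_force: [4.2, 1.4, 1.3]
width: 0.12
grip_force: 30.0
```

Request:
{"fn": "carry_out", "kwargs": {
  "commands": [
    {"jaw": 1, "linear": [0, 0, 0.0005], "angular": [0, 0, 0]},
    {"jaw": 1, "linear": [0, 0, 0.001], "angular": [0, 0, 0]},
    {"jaw": 1, "linear": [0, 0, 0.001], "angular": [0, 0, 0]},
    {"jaw": 1, "linear": [0, 0, 0.001], "angular": [0, 0, 0]},
    {"jaw": 1, "linear": [0, 0, 0.001], "angular": [0, 0, 0]}
  ]
}}

```text
t: 13.0
position: [0.4896, 0.2348, 0.3653]
ee_rot: [3.141, -0.0, 1.93]
contact_force: [4.7, 1.2, 1.2]
width: 0.124
grip_force: 30.0
```

Request:
{"fn": "carry_out", "kwargs": {
  "commands": [
    {"jaw": 1, "linear": [0, 0.0005, 0.0005], "angular": [0, 0, 0]},
    {"jaw": 1, "linear": [0, 0.001, 0.001], "angular": [0, 0, 0]},
    {"jaw": 1, "linear": [0, 0.001, 0.001], "angular": [0, 0, 0]},
    {"jaw": 1, "linear": [0, 0.001, 0.001], "angular": [0, 0, 0]},
    {"jaw": 1, "linear": [0, 0.001, 0.001], "angular": [0, 0, 0]}
  ]
}}

```text
t: 13.62
position: [0.4901, 0.235, 0.3639]
ee_rot: [-3.14, -0.0, 1.93]
contact_force: [0.5, -0.2, 2.1]
width: 0.122
grip_force: 30.0
```

Request:
{"fn": "carry_out", "kwargs": {
  "commands": [
    {"jaw": 1, "linear": [0, 0, 0.0005], "angular": [0, 0, 0]},
    {"jaw": 1, "linear": [0, 0, 0.001], "angular": [0, 0, 0]},
    {"jaw": 1, "linear": [0, 0, 0.001], "angular": [0, 0, 0]},
    {"jaw": 1, "linear": [0, 0, 0.001], "angular": [0, 0, 0]},
    {"jaw": 1, "linear": [0, 0, 0.001], "angular": [0, 0, 0]}
  ]
}}

```text
t: 14.25
position: [0.4902, 0.235, 0.3631]
ee_rot: [-3.14, -0.0, 1.93]
contact_force: [-0.9, -0.7, 2.7]
width: 0.12
grip_force: 30.0
```

Request:
{"fn": "carry_out", "kwargs": {
  "commands": [
    {"jaw": 1, "linear": [0, 0, 0.0005], "angular": [0, 0, 0]},
    {"jaw": 1, "linear": [0, 0, 0.001], "angular": [0, 0, 0]},
    {"jaw": 1, "linear": [0, 0, 0.001], "angular": [0, 0, 0]},
    {"jaw": 1, "linear": [0, 0, 0.001], "angular": [0, 0, 0]},
    {"jaw": 1, "linear": [0, 0, 0.001], "angular": [0, 0, 0]}
  ]
}}

```text
t: 14.88
position: [0.4902, 0.2351, 0.3629]
ee_rot: [-3.141, 0.0, 1.93]
contact_force: [-4.2, -1.1, 7.7]
width: 0.121
grip_force: 30.0
```

Force rose to 7.7 N with the height stopped, so the handle is on the seats. I'll relax the press, release and retreat.

Request:
{"fn": "carry_out", "kwargs": {
  "commands": [
    {"jaw": 1, "linear": [0, 0, -0.001], "angular": [0, 0, 0]},
    {"jaw": 0.4, "linear": [0, 0, -0.001], "angular": [0, 0, 0]},
    {"jaw": 0.4, "linear": [0, 0, -0.001], "angular": [0, 0, 0]},
    {"jaw": 0.2, "linear": [0, 0, -0.001], "angular": [0, 0, 0]},
    {"jaw": 0, "linear": [0, 0, -0.001], "angular": [0, 0, 0]}
  ]
}}

```text
t: 15.5
position: [0.4905, 0.2351, 0.363]
ee_rot: [-3.141, 0.0, 1.93]
contact_force: [-0.4, -0.0, -0.2]
width: 0.472
grip_force: 0.0
```

Request:
{"fn": "carry_out", "kwargs": {
  "commands": [
    {"jaw": 0, "linear": [0, 0, 0], "angular": [0, 0, 0]},
    {"jaw": 0, "linear": [0, 0, -0.01], "angular": [0, 0, 0]},
    {"jaw": 0, "linear": [0, 0, -0.03], "angular": [0, 0, 0]},
    {"jaw": 0, "linear": [0, 0, -0.06], "angular": [0, 0, 0]},
    {"jaw": 0, "linear": [0, 0, -0.09], "angular": [0, 0, 0]}
  ]
}}

```text
t: 16.12
position: [0.4904, 0.2351, 0.4549]
ee_rot: [3.141, 0.0, 1.93]
contact_force: [0.5, 1.0, 0.0]
width: 0.498
grip_force: 0.0
```

```bash
python3 - <<'E'
from h import *
im={n:imaging.grab_frame(n) for n in("scene","wrist")}
a=cv2.resize(im["scene"][130:220,130:240],(513,420),interpolation=cv2.INTER_CUBIC);b=im["wrist"]
cv2.imwrite("pics/c5.png",cv2.resize(np.hstack([a,b]),(800,313)))
o=r.get_obs();c=cam("wrist",o);h=cv2.cvtColor(b,cv2.COLOR_BGR2HSV)
N,l,s,cc=cv2.connectedComponentsWithStats(cv2.inRange(h,(105,120,50),(130,255,255)))
print([(cc[i].round(1),s[i]) for i in range(1,N) if s[i,4]>15])
m=cv2.inRange(h,(0,150,80),(6,255,255))|cv2.inRange(h,(172,150,80),(180,255,255));N,l,s,cc=cv2.connectedComponentsWithStats(m)
print("red",[(cc[i].round(1),s[i],onz(c,cc[i],.17)) for i in range(1,N) if s[i,4]>30])
w=cv2.inRange(h,(0,0,150),(180,60,255))[:,262:300]
vs=np.where(w[:, 18])[0];print("handle top row",vs.min(),onz(c,(280,vs.min()),.17),o["position"])
E
```

```text
[(array([260.5, 156.2]), array([251, 146,  20,  20, 314], dtype=int32)), (array([290.2, 156.1]), array([281, 146,  20,  20, 325], dtype=int32)), (array([263.2, 270.9]), array([255, 254,  17,  28, 262], dtype=int32)), (array([288.9, 271.5]), array([281, 262,  17,  20, 248], dtype=int32))]
red [(array([261.8,   9.7]), array([238,   0,  48,  24, 866], dtype=int32), array([0.42477571, 0.38101881, 0.17      ])), (array([251.7, 234.7]), array([246, 229,  12,  12, 117], dtype=int32), array([0.47589554, 0.21038354, 0.17      ])), (array([301.5, 234.6]), array([296, 229,  12,  12, 117], dtype=int32), array([0.51797119, 0.2260754 , 0.17      ])), (array([275.8, 316.5]), array([ 251,  292,   51,   47, 2161], dtype=int32), array([0.52584714, 0.13813222, 0.17      ]))]
handle top row 16 [0.43886018 0.38195297 0.17      ] [0.49137992 0.23542928 0.45826156]
```

View pics/c5.png

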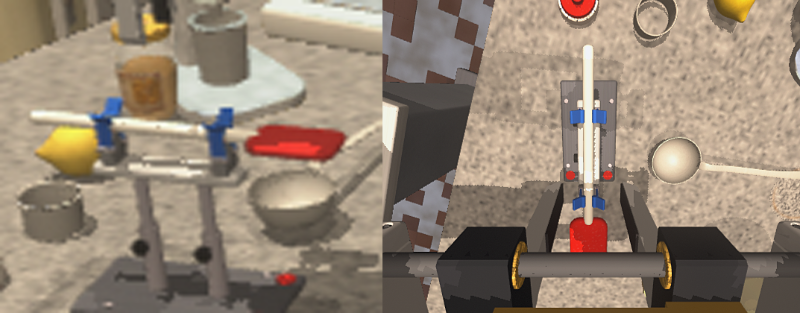

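Both clips' lips now close over the handle: the gap spans u=271 to 281, narrower than the handle at both clips. The head lies past the dots and the gripper is clear. A quick check along the stand, then I'll sign off.

```bash
python3 - <<'E'
from h import *
b=imaging.grab_frame("wrist");o=r.get_obs();c=cam("wrist",o);h=cv2.cvtColor(b,cv2.COLOR_BGR2HSV)
w=cv2.inRange(h,(0,0,150),(180,60,255))
N,l,s,cc=cv2.connectedComponentsWithStats(w[40:146,262:295]);i=1+np.argmax(s[1:,4]);print(s[i])
tip=onz(c,(276,40+s[i,1]),.171);L=onz(c,(275.4,156.2),.182);Rr=onz(c,(276,271.2),.182);y=(L-Rr)/np.linalg.norm(L-Rr)
print("clip sep",np.linalg.norm(L-Rr),"grip offset along y",(tip-(L+Rr)/2)@y-.126)
red=cv2.inRange(h,(0,150,80),(6,255,255))|cv2.inRange(h,(172,150,80),(180,255,255))
print("grip via head start",onz(c,(276,np.where(red[280:,276])[0].min()+280),.171),)
p=onz(c,(276,np.where(red[280:,276])[0].min()+280),.171);print((p-(L+Rr)/2)@y+.078,o["contact_force"].round(1))
E
```

```text
[   0    0   33  106 2393]
clip sep 0.10061038786906393 grip offset along y 0.009415569817320446
grip via head start [0.51836079 0.15390772 0.171     ]
-0.011313298405598138 [-0.2 -0.7 -0.3]
```

```bash
python3 - <<'E'
from h import *
b=imaging.grab_frame("wrist");o=r.get_obs();c=cam("wrist",o)
g=cv2.cvtColor(b,cv2.COLOR_BGR2GRAY)[:,272:281].mean(1);print(o["position"],g[40:90].round().astype(int))
for v in (55,60,65,70): print(v,onz(c,(276,v),.171)[:2],end=" ")
h=cv2.cvtColor(b,cv2.COLOR_BGR2HSV);print([tuple(h[v,276]) for v in range(284,304,2)])
t=imaging.grab_frame("top");ct=cam("top");th=cv2.cvtColor(t,cv2.COLOR_BGR2HSV)[170:240,190:260]
m=cv2.inRange(th,(0,150,80),(6,255,255))|cv2.inRange(th,(172,150,80),(180,255,255));N,l,s,cc=cv2.connectedComponentsWithStats(m)
y=np.array([-.35,.937])
for i in range(1,N):
  if s[i,4]>15:
    p=onz(ct,cc[i]+[190,170],.17)[:2];print("top red",cc[i]+[190,170],s[i],p,(p-[.490,.237])@y)
cv2.imwrite("pics/t6.png",cv2.resize(t[170:280,110:260],None,fx=5,fy=5,interpolation=cv2.INTER_CUBIC))
E
```

```text
[0.49044156 0.23512448 0.45375695] [195 196 196 197 197 195 191 187 183 178 176 175 175 174 174 174 174 174
 172 196 237 244 243 243 243 243 243 243 243 243 243 243 243 243 243 243
 243 243 243 242 240 240 240 240 240 240 240 240 240 240]
55 [0.44252704 0.35429928] 60 [0.44372266 0.35107146] 65 [0.44492807 0.34781722] 70 [0.44614339 0.34453622] [(np.uint8(18), np.uint8(60), np.uint8(228)), (np.uint8(18), np.uint8(60), np.uint8(229)), (np.uint8(18), np.uint8(62), np.uint8(228)), (np.uint8(18), np.uint8(61), np.uint8(229)), (np.uint8(17), np.uint8(62), np.uint8(228)), (np.uint8(17), np.uint8(62), np.uint8(228)), (np.uint8(17), np.uint8(60), np.uint8(228)), (np.uint8(17), np.uint8(60), np.uint8(228)), (np.uint8(17), np.uint8(59), np.uint8(228)), (np.uint8(18), np.uint8(58), np.uint8(229))]
top red [209.73717949 215.0625    ] [  3  32  34  27 624] [0.53111701 0.12521518] -0.11913333321391965
top red [209.1875 238.0625] [17 67  6  3 16] [0.47534263 0.12688909] -0.09804384563463404
```

View pics/t6.png

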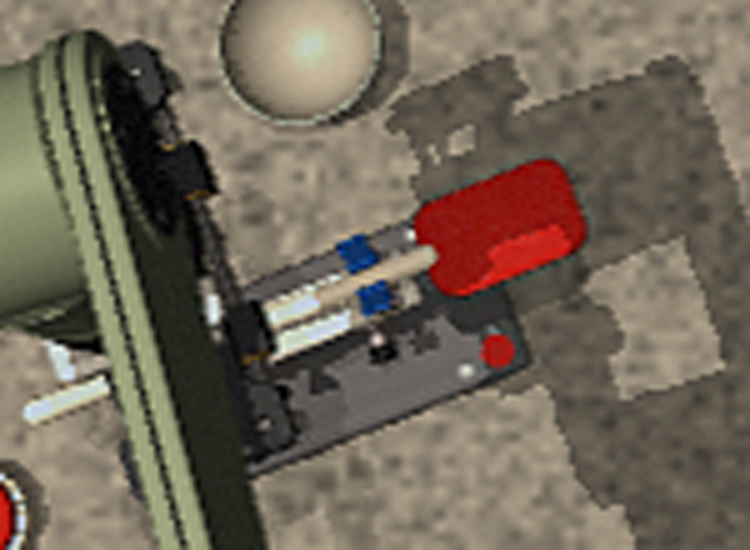

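The top view shows the head at (209.7,215) and the wrist view shows the handle tip at row 60. Both put the grip point 1–3 mm from mid along the stand, so it is within tolerance.

```bash
python3 -c "
from h import *
print(workorder.sign_off())"
```

```text
the job is handed in; nothing more can be done
None
```

The spatula is clipped into both blue clips with its red head past the red-dotted end; it is released with the gripper clear, and the job is handed in at about 16 s of 48 s (no verdict was returned).

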